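Store sample carriers cold end down

TASK

Each of the three sealed sample carriers has a heavy cold brick hidden in one end; lift each one by its middle to feel which end is heavy, then store all three in the leaning rack, one to a bay, heavy end down, lying flat along the sloping board with the foot on the ledge. Leave everything else on the table where it is.

Things in the scene. Friction and masses are not known exactly. Their poses are not given: they have to be found in the camera images.
- carrier1_mid (a point): centre (half-way up, mid-length) of one of three look-alike sealed carriers: white square bars 130 mm long, 38 x 38 mm across, a grey cap on each end, lying on a side at the start. Its x axis runs along the length. 0.3 to 0.44 kg, the centre of mass 22 to 31 mm from the middle towards the end that hides the cold brick
- carrier1: the same carrier as a  origin in the middle of the side it lies on at the start, axes as at its centre. Nothing outside shows which end is heavy, and it may be either end of the x axis, differently each time: lift it level by the middle and feel which end pulls down
- carrier2_mid (a point): centre (half-way up, mid-length) of one of three look-alike sealed carriers: white square bars 130 mm long, 38 x 38 mm across, a grey cap on each end, lying on a side at the start. Its x axis runs along the length. 0.3 to 0.44 kg, the centre of mass 22 to 31 mm from the middle towards the end that hides the cold brick
- carrier2: the same carrier as a  origin in the middle of the side it lies on at the start, axes as at its centre. Nothing outside shows which end is heavy, and it may be either end of the x axis, differently each time: lift it level by the middle and feel which end pulls down
- carrier3_mid (a point): centre (half-way up, mid-length) of one of three look-alike sealed carriers: white square bars 130 mm long, 38 x 38 mm across, a grey cap on each end, lying on a side at the start. Its x axis runs along the length. 0.3 to 0.44 kg, the centre of mass 22 to 31 mm from the middle towards the end that hides the cold brick
- carrier3: the same carrier as a  origin in the middle of the side it lies on at the start, axes as at its centre. Nothing outside shows which end is heavy, and it may be either end of the x axis, differently each time: lift it level by the middle and feel which end pulls down
- rack: leaning rack, aluminium, fixed, 250 mm wide: a back board 112 mm long sloping up at 35 degrees, a 31 mm deep ledge square to it along its lower edge for the carriers' feet, three bays side by side 80 mm apart. Origin on the table under its middle; y along the width; x level, towards the board's high edge: stored carriers point down to -x and up to +x; the open face looks to -x and up
- bay1 (a point): bay 1: where the centre of a fully stored carrier lies, 19 mm off the board, 65 mm up the slope from the ledge, 67 mm above the table; axes as the rack. Two thin cheeks, 46 mm apart inside, 26 mm high, guide the foot along the lowest 36 mm of the board; above them the board is plain, so fingers astride the carrier's middle are free
- bay2 (a point): bay 2: where the centre of a fully stored carrier lies, 19 mm off the board, 65 mm up the slope from the ledge, 67 mm above the table; axes as the rack. Two thin cheeks, 46 mm apart inside, 26 mm high, guide the foot along the lowest 36 mm of the board; above them the board is plain, so fingers astride the carrier's middle are free
- bay3 (a point): bay 3: where the centre of a fully stored carrier lies, 19 mm off the board, 65 mm up the slope from the ledge, 67 mm above the table; axes as the rack. Two thin cheeks, 46 mm apart inside, 26 mm high, guide the foot along the lowest 36 mm of the board; above them the board is plain, so fingers astride the carrier's middle are free
- dish: open steel dish, 120 x 80 mm, 24 mm high, loose, bystander; origin under its centre, x along its length
- vial: small amber bottle, 26 mm diameter, 55 mm high, loose bystander; origin under its centre, z up
- cup: small clear cup, 30 mm rim diameter, 35 mm high, loose bystander; origin under its centre, z up
- tape: roll of paper tape lying flat, 54 mm diameter, 18 mm high, loose bystander; origin under its centre
- spray: white bottle, 56 mm diameter, 150 mm high, loose bystander; origin under its centre, z up
- gel: clear jar, 52 mm diameter, 100 mm high, fixed; origin under its centre, z up
- glovebox: carton of gloves, 120 x 240 mm, 80 mm high, fixed at the right edge; origin under its centre
Things that resemble listed ones, but are neither listed nor needed, are in the scene too. Leave any green look-alike of the carrier1 alone.

How it is judged (in metres and radians):
At the end, for the whole second after the job is handed in: Each carrier lies at rest in a bay of the rack of its own: its centre within 16 mm of the bay's point, its length within about 8 degrees of the board's 35 degree slope, and its heavy end the lower one ((distance between carrier1_mid and bay1 below 0.016 m or distance between carrier1_mid and bay2 below 0.016 m or distance between carrier1_mid and bay3 below 0.016 m) and (angle between carrier1_mid's own x axis and vertical between 0.81 and 1.11 rad or angle between carrier1_mid's own x axis and vertical between 2.032 and 2.332 rad) and height (world z) of each of brick1_c0, brick2_c0, brick3_c0 below 0.057 m and linear speed of each of carrier1, carrier2, carrier3 below 0.02 m/s and (distance between carrier2_mid and bay1 below 0.016 m or distance between carrier2_mid and bay2 below 0.016 m or distance between carrier2_mid and bay3 below 0.016 m) and (angle between carrier2_mid's own x axis and vertical between 0.81 and 1.11 rad or angle between carrier2_mid's own x axis and vertical between 2.032 and 2.332 rad) and (distance between carrier3_mid and bay1 below 0.016 m or distance between carrier3_mid and bay2 below 0.016 m or distance between carrier3_mid and bay3 below 0.016 m) and (angle between carrier3_mid's own x axis and vertical between 0.81 and 1.11 rad or angle between carrier3_mid's own x axis and vertical between 2.032 and 2.332 rad)); the robot touches nothing.
It fails at once if a bystander (dish, bottle, small bottle, cup, tape) was moved more than 30 mm or tipped (distance of any of dish, vial, cup, tape, spray from where it was at the start of the episode above 0.03 m or angle between any of dish, vial, cup, tape, spray's own z axis and vertical above 0.5 rad).
It also fails if it takes over 72 s, if anything falls off the work surface, if the arm or the gripper's body presses on something with over 40 N, if the wrist force passes 120 N, or if a joint passes its speed limit or range.

ROBOT

A 6-joint arm with a two-finger parallel gripper is mounted at the origin on the work surface. World frame = base frame: x ahead of the robot, y to its left, z up, the work surface at z = 0. Lengths are in mm, angles in rad, forces in N, time in s.
With the tool pointing down it reaches from about 375 to 900 mm from the base axis. Payload 3.1 kg.
Tool frame: the origin (TCP) lies midway between the tips of the shut fingers; the grasp point (between the pads) lies 19 mm behind it; z points along the fingers, y is the line along which they close (so a half turn about z gives the same grasp; the last joint's range is limited). The gripper opens to 85 mm and grips with 20 to 120 N. Pads are 22 mm wide; open, the fingers measure 114 mm over their backs; the gripper's body (76 mm by 85 mm) begins 54 mm behind the grasp point. The pads swing forward as they close: fully open they stand 13 mm farther back than shut.
Start: joints at [-1.335, 0.527, 1.433, -0, 1.181, -0.178], TCP at [251.327, -572.216, 231.31] pointing down, gripper open.
Joint ranges: [-3.08, 3.08], [-0.75, 2.2], [0.22, 2.44], [-1.43, 4.57], [0, 2.65], [-2.85, 2.85]. Speed limits (rad/s): [2.79, 2.79, 3.14, 3.14, 3.14, 3.14].

INTERFACE

Orientations are given as [roll, pitch, yaw] about the fixed x, y, z axes, in that order (R = Rz(yaw) Ry(pitch) Rx(roll)).
In Python, from station import * gives the robot as it stands.
- The arm moves only by the tool play_rows, never from a script. Its argument "moves" is one flat list of numbers, 7 for each row, row after row: the shift along the tool's x, y, z in mm, then the turn, a rotation vector about the tool's x, y, z in rad, then the opening in per cent of the stroke, from 0 (shut) to 100 (fully open). A call has 1 to 12 rows; each row is the pose to reach, as a shift and turn from the pose commanded when the call began, along the tool's axes at that moment; what a row does not reach only later rows make up. A row lasts 1/10 s, in which the tool goes at most 50 mm and 8.59 degrees, less where a joint would pass 70% of its speed; a pose out of reach is approached as far as the arm can. A call with a gripper value outside its range is refused whole. The fingers move at their own pace and stop on an object; "grip_force" is the grip in N (left out, the last holds). Time passes only in rows, so rows that repeat a pose let the fingers close. It gives the time, the measured TCP pose, the force, the opening and the grip force at its end, in the units of the state.
- observe(): the state, without advancing time (a new reading comes with each control period).
- get_image(name): name is "scene" or "top" or "wrist"; returns the picture (400x640x3 uint8, red, green, blue); there is no depth.
- camera_info(name): a dict with "fov_y" (degrees; the focal length in pixels is half the picture's height over the tangent of half this angle, whatever the lens; pixels are square), "cx", "cy" (the principal point, pixels), "k1" (the pictures are not rectified: a ray, as slopes to the right and down, at radius r is drawn at 1 + k1 r^2 times it, then the intrinsics apply), "rvec" (rotation vector, rad) and "tvec" (3), from world to camera coordinates, as OpenCV has them. Camera axes: x right, y down, z forward; pixel columns grow to the right and rows downward; lengths in mm; the calibration is good to about 2 mm. A picture is of the moment at which its call begins: read the wrist's pose just before it. camera_info takes no time and is no camera call; for the wrist camera it gives the pose at the moment of the call.
- hand_in(): hands the job in; it is judged then, once.
The state is a dict: "clock": time; "qpos": joint angles; "joint_velocities": joint speeds; "joint_efforts": joint torques, N m; "position": TCP position; "eef_rot": TCP orientation; "contact_force": force on the tool from outside, world axes, zero at the start; "torque": the same for the moment, N m; "gripper_width": finger opening in mm; "finger_force": force on a finger pad.
Only numpy, scipy, OpenCV 4.12 (cv2) and the standard library are available. Lean on these libraries where they do the work, as an engineer would, in place of code of your own. Each camera call takes 0.05 s, during which the arm holds its last target. There are 200 camera calls.

## Working session

There is one attempt and no reset: what is moved stays moved. The work goes in short steps, Python scripts to look and compute and a tool call to move; the robot and the scene stay as the last step left them, time stands still between calls to the robot, and variables do not carry over. Pictures are saved under pics/ and viewed, at most 10 in all, crops included, and the job is handed in when it is done.

Besides the shell and the picture viewer there is one more tool, called after "Request:" as a command line: name --argument value ..., lists and objects as JSON in quotes. play_rows: Moves the arm, as the interface text tells. Its arguments: {"type":"object","properties":{"moves":{"type":"array","items":{"type":"number"}},"grip_force":{"type":"number"}},"required":["moves"]}

```bash
mkdir -p pics; ls; python3 - <<'E'
from station import *
import cv2
for n in ("scene","top"):
    im=get_image(n); cv2.imwrite(f"pics/{n}0.png",im[:,:,::-1]); c=camera_info(n); print(n,c)
s=observe();print(s)
E
```

```text
pics
scene {'fov_y': 45.78280936764925, 'cx': 315.4530359323836, 'cy': 205.74027548183156, 'k1': -0.11649705332090057, 'rvec': array([ 0.94554122,  2.28506205, -1.29790397]), 'tvec': array([ 472.01089743, -103.25872343, 1614.34612332])}
top {'fov_y': 44.60085009555958, 'cx': 326.33154514006117, 'cy': 202.67285328018193, 'k1': -0.15268350862631277, 'rvec': array([ 2.13850698, -2.18850125,  0.11476643]), 'tvec': array([ -94.93704937,  572.31196217, 1467.56550511])}
{'clock': 0.1, 'qpos': array([-1.33548382e+00,  5.28368746e-01,  1.43381565e+00, -1.49801912e-05,
        1.18139926e+00, -1.78484906e-01]), 'joint_velocities': array([ 0.00050423, -0.00178102, -0.00471884, -0.00025697, -0.00126605,
        0.00141967]), 'joint_efforts': array([-1.88347694e-04, -4.43304920e+01, -1.78586125e+01, -2.26395791e-04,
        3.90158864e-03, -1.31349549e-05]), 'position': array([ 251.17984368, -571.57881252,  230.42102172]), 'eef_rot': array([-3.13963083e+00, -3.39851188e-04,  4.13802779e-01]), 'contact_force': array([-0.7227071 , -0.22584885,  0.64090284]), 'torque': array([-0.02728011,  0.06277278,  0.00161282]), 'finger_force': 0.0, 'gripper_width': 85.34192707126297}
```

View pics/scene0.png

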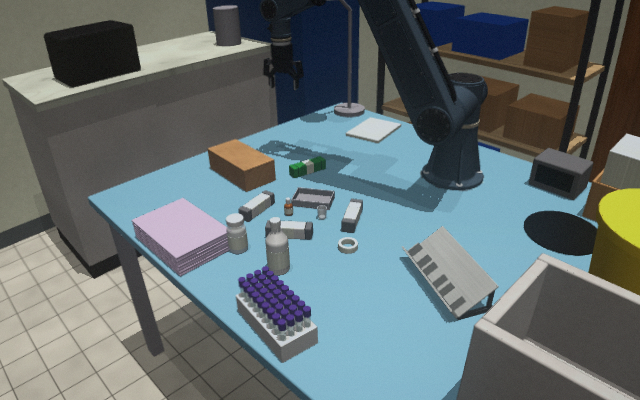

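View pics/top0.png

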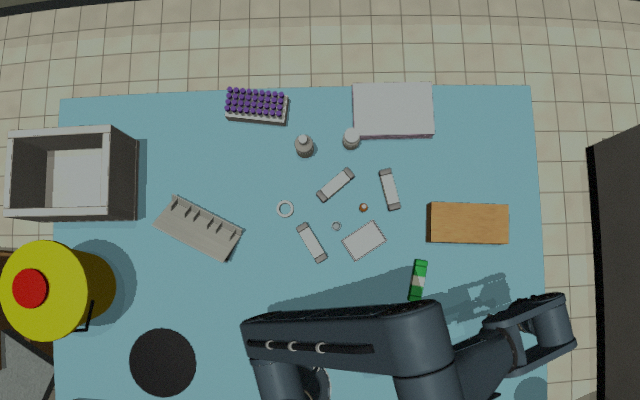

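Candidates for carriers in the top view: white bars at (335,185), (389,189) and (312,243). The green look-alike at (418,280) is excluded. The other white things are the dish (363,240), the bottles at (304,146) and (351,138), and the tape (285,208). The rack is at (198,228), with its foot edge along the top right (cheeks (175,200) to (243,235)). I'll check these in one close crop.

```bash
cat > h.py <<'E'
from station import *
import numpy as np, cv2
from scipy.spatial.transform import Rotation as R
def cast(info,px,z):
    "pixels -> world points on the plane at height z"
    px=np.atleast_2d(np.float64(px)); f=200/np.tan(np.radians(info['fov_y']/2))
    d=(px-[info['cx'],info['cy']])/f; s=d.copy()
    for _ in range(20): s=d/(1+info['k1']*(s**2).sum(1,keepdims=True))
    M=R.from_rotvec(info['rvec']).as_matrix(); C=-M.T@info['tvec']
    w=np.c_[s,np.ones(len(s))]@M
    return C+w*((z-C[2])/w[:,2:])
def proj(info,P):
    f=200/np.tan(np.radians(info['fov_y']/2))
    K=np.array([[f,0,info['cx']],[0,f,info['cy']],[0,0,1]])
    return cv2.projectPoints(np.float64(np.atleast_2d(P)),info['rvec'],info['tvec'],K,np.array([info['k1'],0,0,0]))[0][:,0]
E
python3 - <<'E'
from h import *
im=cv2.imread('pics/top0.png'); c=camera_info('top')
cv2.imwrite('pics/crop0.png',cv2.resize(im[155:305,145:435],None,fx=2.7,fy=2.7,interpolation=cv2.INTER_CUBIC))
hsv=cv2.cvtColor(im,cv2.COLOR_BGR2HSV)
for p in [(335,185),(389,189),(312,243),(363,240),(198,228)]: print(p,hsv[p[1],p[0]],hsv[p[1]+25,p[0]])
m=(hsv[...,1]<70).astype(np.uint8)
n,l,st,ce=cv2.connectedComponentsWithStats(m)
for i in range(1,n):
    if 60<st[i,4]<6000 and 140<ce[i][0]<450 and 110<ce[i][1]<300:
        r=cv2.minAreaRect(np.argwhere(l==i)[:,::-1].astype(np.float32))
        b=cv2.boxPoints(r); P=cast(c,b,38); m_=P.mean(0)
        print(ce[i].round(1),st[i,4],[np.round(x,1) for x in (r[0],r[1],r[2])],'ctr',m_.round(),'box',P[:,:2].round().tolist())
print([k for k in dir() if not k.startswith('_')])
E
```

```text
(335, 185) [ 83   6 162] [ 94  71 161]
(389, 189) [ 70   9 163] [ 94  71 161]
(312, 243) [ 75   6 164] [ 93  74 161]
(363, 240) [ 78   8 161] [ 93  71 161]
(198, 228) [ 30  17 138] [ 94  74 161]
[261.4 113.1] 992 [array([258.5, 106.9]), array([66.7, 33.9]), np.float64(6.6)] ctr [879. 100.  38.] box [[840.0, 211.0], [951.0, 200.0], [918.0, -13.0], [808.0, 1.0]]
[303.6 145.3] 404 [array([304.1, 145.4]), array([24.1, 21.4]), np.float64(56.3)] ctr [750. -43.  38.] box [[764.0, 5.0], [801.0, -51.0], [735.0, -91.0], [699.0, -36.0]]
[334.7 184.1] 597 [array([334.5, 183. ]), array([17.7, 44.5]), np.float64(45.0)] ctr [ 630. -135.   38.] box [[602.0, -66.0], [697.0, -166.0], [657.0, -203.0], [562.0, -104.0]]
[389.2 189.1] 607 [array([388.4, 188.9]), array([43.2, 18.2]), np.float64(76.0)] ctr [ 608. -300.   38.] box [[667.0, -258.0], [679.0, -314.0], [548.0, -341.0], [536.0, -286.0]]
[198.  228.3] 3266 [array([197. , 227.9]), array([84.2, 43. ]), np.float64(29.1)] ctr [501. 294.  38.] box [[508.0, 443.0], [625.0, 377.0], [492.0, 145.0], [379.0, 210.0]]
[284.5 208.5] 220 [array([284.7, 209. ]),
[... 482 characters left out ...]
239.9] 1101 [array([363.6, 239.9]), array([28.8, 42.7]), np.float64(56.3)] ctr [ 453. -219.   38.] box [[455.0, -141.0], [525.0, -251.0], [450.0, -297.0], [381.0, -187.0]]
[335.1 225.3] 93 [array([335. , 225.5]), array([ 9., 10.]), np.float64(90.0)] ctr [ 499. -133.   38.] box [[513.0, -118.0], [512.0, -149.0], [485.0, -148.0], [485.0, -117.0]]
[417.2 280.5] 147 [array([417. , 280.7]), array([14.8, 10.2]), np.float64(10.3)] ctr [ 325. -378.   38.] box [[314.0, -352.0], [345.0, -359.0], [335.0, -403.0], [305.0, -397.0]]
['MotionError', 'P', 'R', 'b', 'c', 'camera_info', 'cast', 'ce', 'cv2', 'get_image', 'hand_in', 'hsv', 'i', 'im', 'l', 'm', 'm_', 'n', 'np', 'observe', 'p', 'proj', 'r', 'st']
```

View pics/crop0.png

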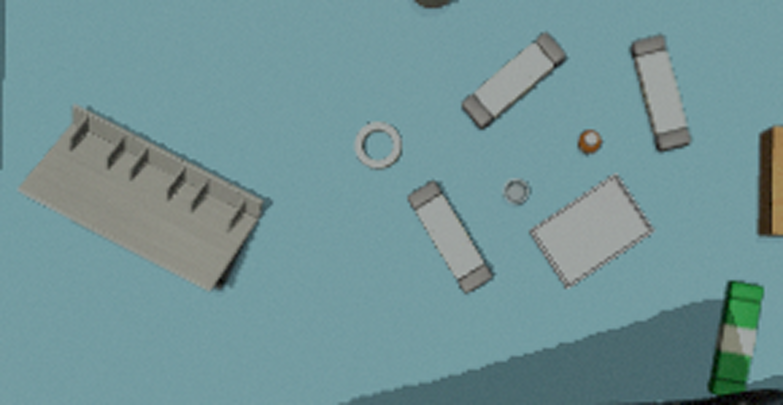

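The crop confirms three white bars with grey caps (crop px (514,80), (661,93), (451,236)). The green bar stays put. The rack's cheeks are on its far edge. Next I'll compute the poses.

```bash
python3 - <<'E'
from h import *
c=camera_info('top')
F=lambda p:np.array(p)/2.7+[145,155]
for n,a,b in [('A',(550,47),(480,111)),('B',(650,43),(673,141)),('C',(426,193),(476,280))]:
    P=cast(c,F([a,b]),38); d=P[0]-P[1]; print(n,P.mean(0).round(1),'len',np.linalg.norm(d).round(),'yaw',np.arctan2(d[1],d[0]).round(3))
t=cast(c,F([(20,188),(213,290)]),78.4); e=cast(c,F([(78,107),(266,203)]),39.5)
print(t.round(),e.round(),np.linalg.norm(t[0]-t[1]),np.linalg.norm(e[0]-e[1]))
d=(t[0]-t[1]); d2=e[0]-e[1]
print(np.arctan2(d[1],d[0]),np.arctan2(d2[1],d2[0]))
w=camera_info('wrist');M=R.from_rotvec(w['rvec']).as_matrix();C=-M.T@w['tvec'];s=observe()
Rt=R.from_euler('xyz',s['eef_rot']).as_matrix()
print('cam in tool',(Rt.T@(C-s['position'])).round(1),(Rt.T@M.T).round(2),w['fov_y'],w['cx'],w['cy'])
E
```

```text
A [ 625.5 -138.5   38. ] len 109.0 yaw -0.849
B [ 606.9 -304.8   38. ] len 115.0 yaw 0.192
C [448.5 -61.9  38. ] len 113.0 yaw 0.501
[[510. 420.  78.]
 [394. 200.  78.]] [[605. 366.  40.]
 [490. 147.  40.]] 249.11465897417284 247.4785906249867
1.0840612986553262 1.088038862818111
cam in tool [  75.6   -0.3 -142.8] [[ 0.   -0.95 -0.3 ]
 [ 1.    0.    0.  ]
 [ 0.   -0.3   0.95]] 64.63381125012538 320.1149125943333 197.1701858680595
```

Request:
play_rows --moves '[385,-388,80,0,0,-0.087,70,385,-388,80,0,0,-0.087,70,385,-388,80,0,0,-0.087,70,385,-388,80,0,0,-0.087,70,385,-388,80,0,0,-0.087,70,385,-388,80,0,0,-0.087,70,385,-388,80,0,0,-0.087,70,385,-388,80,0,0,-0.087,70,385,-388,80,0,0,-0.087,70,385,-388,80,0,0,-0.087,70,385,-388,80,0,0,-0.087,70,385,-388,80,0,0,-0.087,70]' --grip_force 80

```text
clock: 1.3
position: [447.7, -56.7, 150.4]
eef_rot: [-3.139, 0.001, 0.509]
contact_force: [0.0, -0.3, 0.3]
gripper_width: 60.2
finger_force: 0.0
```

```bash
cat >> h.py <<'E'
def delta(pos,yaw=None,Rm=None):
    "shift (mm) and rotvec in the present tool axes to reach world pos, tool down at yaw or rotation Rm"
    s=observe(); R0=R.from_euler('xyz',s['eef_rot'])
    Rt=R.from_matrix(Rm) if Rm is not None else R.from_euler('xyz',[np.pi,0,yaw])
    return R0.inv().apply(np.array(pos)-s['position']).round(1),(R0.inv()*Rt).as_rotvec().round(3)
def bars(name='wrist',z=38,save=None):
    "white bars: centre and yaw on plane z from the whole bar outline"
    c=camera_info(name); im=cv2.cvtColor(get_image(name),cv2.COLOR_RGB2BGR)
    if save: cv2.imwrite(save,im)
    hsv=cv2.cvtColor(im,cv2.COLOR_BGR2HSV); m=((hsv[...,1]<30)&(hsv[...,2]>125)).astype(np.uint8)
    for k in cv2.findContours(m,cv2.RETR_EXTERNAL,cv2.CHAIN_APPROX_NONE)[0]:
        if cv2.contourArea(k)<800: continue
        P=cast(c,k[:,0],z)[:,:2].astype(np.float32); r=cv2.minAreaRect(P); b=cv2.boxPoints(r)
        e=max((b[1]-b[0],b[2]-b[1]),key=np.linalg.norm)
        print('px',k[:,0].mean(0).round(),'ctr',np.round(r[0],1),'size',np.round(r[1]),'yaw mod pi',np.arctan2(e[1],e[0]).round(3))
E
python3 - <<'E'
from h import *
s=observe();print(s['clock'],s['position'],s['eef_rot'],s['qpos'].round(3),s['gripper_width'])
bars(save='pics/w1.png')
E
```

```text
1.3 [447.73012867 -56.73759402 150.42772164] [-3.13863250e+00  8.59224748e-04  5.08605956e-01] [-0.375  0.434  1.937  0.002  0.773  0.686] 60.23335472832581
px [489. 257.] ctr [ 455.2 -209.7] size [ 75. 112.] yaw mod pi -1.016
px [631. 194.] ctr [ 577.1 -295.4] size [62. 29.] yaw mod pi 0.817
px [324. 189.] ctr [448.8 -58.3] size [91. 37.] yaw mod pi 0.531
px [322. 126.] ctr [496.1 -30.7] size [16. 35.] yaw mod pi -1.041
px [454.  56.] ctr [590.3 -91.9] size [34. 15.] yaw mod pi 0.68
px [523.  45.] ctr [ 624.7 -134.8] size [37. 92.] yaw mod pi -0.879
px [301.  27.] ctr [549.4  17. ] size [40. 49.] yaw mod pi -1.067
px [49. 29.] ctr [461. 199.] size [ 54. 113.] yaw mod pi -0.75
```

View pics/w1.png

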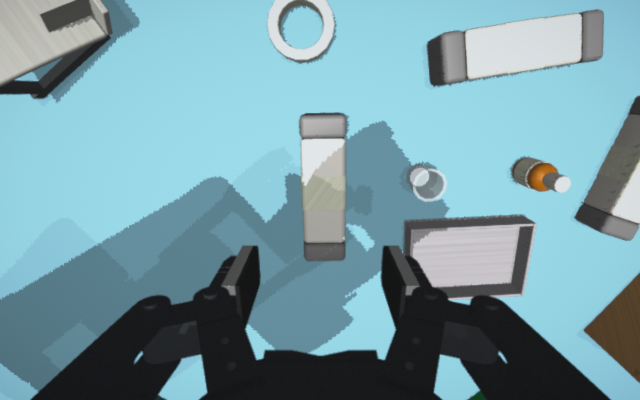

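The wrist view shows carrier C centred at px (323,187), with the dish and cup clear of the fingers. I'll descend and grip it.

Request:
play_rows --moves '[0,2,50,0,0,-0.022,70,0,2,100,0,0,-0.022,70,0,2,130,0,0,-0.022,70,0,2,146,0,0,-0.022,70,0,2,146,0,0,-0.022,70,0,2,146,0,0,-0.022,30,0,2,146,0,0,-0.022,30,0,2,146,0,0,-0.022,30,0,2,146,0,0,-0.022,30,0,2,146,0,0,-0.022,30]' --grip_force 80

```text
clock: 2.35
position: [449.3, -64.4, 6.3]
eef_rot: [3.14, -0.001, 0.523]
contact_force: [-1.9, -2.8, 7.4]
gripper_width: 36.9
finger_force: 81.6
```

```bash
cat >> h.py <<'E'
def feel(n=8):
    T=[];Fo=[]
    for _ in range(n):
        get_image('wrist'); s=observe(); T.append(s['torque']);Fo.append(s['contact_force'])
    R0=R.from_euler('xyz',s['eef_rot'])
    print('clock',s['clock'],'pos',s['position'].round(1),'rot',s['eef_rot'].round(3),'q',s['qpos'].round(2),'w',round(s['gripper_width'],1),'ff',round(s['finger_force'],1))
    print('torque tool',R0.inv().apply(np.mean(T,0)).round(3),'sd',np.std(T,0).round(3),'F world',np.mean(Fo,0).round(2))
E
python3 -c "
from h import *
feel(4)"
```

```text
clock 2.55 pos [449.3 -64.4   6.3] rot [ 3.14e+00 -1.00e-03  5.23e-01] q [-0.39  0.74  2.01 -0.    0.39  0.66] w 37.1 ff 81.6
torque tool [-0.075 -0.611  0.083] sd [0.044 0.026 0.021] F world [-1.62 -2.48  6.83]
```

Request:
play_rows --moves '[0,0,-15,0,0,0,30,0,0,-40,0,0,0,30,0,0,-70,0,0,0,30,0,0,-95,0,0,0,30,0,0,-110,0,0,0,30,0,0,-110,0,0,0,30,0,0,-110,0,0,0,30,0,0,-110,0,0,0,30]'

```text
clock: 3.35
position: [448.0, -63.6, 114.4]
eef_rot: [-3.14, 0.001, 0.523]
contact_force: [-0.4, 1.3, -4.3]
gripper_width: 36.8
finger_force: 81.2
```

```bash
python3 -c "
from h import *
feel(10)
im=get_image('wrist');cv2.imwrite('pics/w2.png',im[:,:,::-1])
Rr=R.from_euler('z',2.657);b2=np.array([495,286,67])
t=np.radians(35)
xr=Rr.apply([1,0,0]);z=np.array([0,0,1.])
tz=np.sin(t)*xr-np.cos(t)*z
for sg,n in ((1,'heavy +x'),(-1,'heavy -x')):
    tx=sg*(-np.cos(t)*xr-np.sin(t)*z); Rm=np.c_[tx,np.cross(tz,tx),tz]
    print(n,R.from_matrix(Rm).as_euler('xyz').round(3),delta(b2+80*Rr.apply([0,-1,0])-60*tz,Rm=Rm))
"
```

```text
clock 3.85 pos [448.8 -63.9 115.2] rot [-3.141  0.     0.523] q [-0.39  0.5   1.96  0.    0.67  0.66] w 36.8 ff 81.2
torque tool [ 0.004 -0.119  0.01 ] sd [0.027 0.025 0.028] F world [ 0.2   0.2  -4.08]
heavy +x [ 3.142  0.611 -0.485] (array([ 300.8, -293.7,   -0.9]), array([ 0.307, -0.558,  0.975]))
heavy -x [ 3.142 -0.611  2.657] (array([ 300.8, -293.7,   -0.9]), array([ 0.648,  0.357, -2.056]))
```

Carrier C weighs 4.1 N, and the −0.119 N·m about tool y puts the heavy end on tool +x (about 29 mm off the middle). I'll carry it above the rack and look at the rack from there.

Request:
play_rows --moves '[10,-15,-40,0,0,0.08,30,30,-45,-80,0,0,0.17,30,50,-80,-120,0,0,0.27,30,70,-115,-145,0,0,0.37,30,90,-150,-145,0,0,0.48,30,112,-185,-145,0,0,0.6,30,135,-220,-145,0,0,0.72,30,157,-255,-145,0,0,0.84,30,178,-287,-145,0,0,0.94,30,194,-314,-145,0,0,1.008,30,194,-314,-145,0,0,1.008,30,194,-314,-145,0,0,1.008,30]'

```text
clock: 5.1
position: [459.1, 305.2, 259.7]
eef_rot: [3.14, 0.001, -0.483]
contact_force: [-0.9, -0.3, -3.3]
gripper_width: 36.9
finger_force: 82.5
```

```bash
python3 -c "
from h import *
get_image('wrist');feel(2)
im=get_image('wrist');cv2.imwrite('pics/w3.png',im[:,:,::-1]); import pickle; pickle.dump(camera_info('wrist'),open('w3.pkl','wb'))
"
```

```text
clock 5.25 pos [459.7 303.8 260. ] rot [ 3.14e+00  1.00e-03 -4.86e-01] q [ 0.38  0.39  1.58 -0.    1.16  2.44] w 37.3 ff 82.5
torque tool [ 0.023 -0.082 -0.005] sd [0.047 0.039 0.016] F world [-0.58  0.09 -3.79]
```

View pics/w3.png

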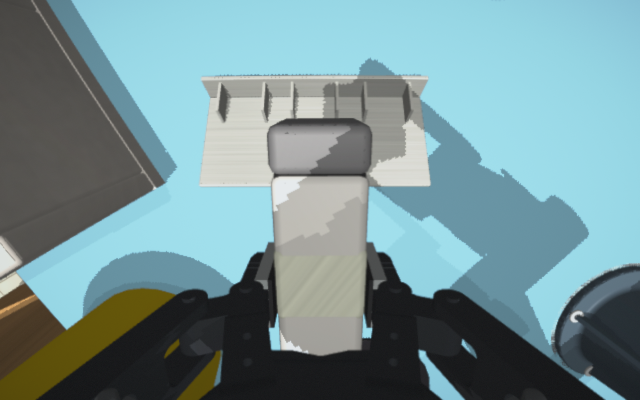

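The wrist view shows the rack square to the image: top-edge corners (200,186) and (429,186), ledge tip corners (202,78) and (428,78), and bays centred at columns of about 243, 315 and 387.

```bash
python3 -c "
from h import *
import pickle; c=pickle.load(open('w3.pkl','rb'))
t=cast(c,[(200,186),(429,186)],78.4); e=cast(c,[(202,77),(428,77)],39.5)
print(t.round(1),e.round(1),np.linalg.norm(t[0]-t[1]),np.linalg.norm(e[0]-e[1]),np.linalg.norm((t-e).mean(0)[:2]))
for p in (t,e): d=p[0]-p[1]; print(np.arctan2(d[1],d[0]))
yaw=np.mean([np.arctan2(*(p[0]-p[1])[1::-1]) for p in (t,e)])
xr=np.array([-np.sin(yaw),np.cos(yaw),0])*-1; xr=-xr
y=np.array([np.cos(yaw),np.sin(yaw),0])
print('xr',xr,t.mean(0)-49.4*xr, e.mean(0)+60.1*xr)
b2=(t.mean(0)-49.4*xr+e.mean(0)+60.1*xr)/2; b2[2]=67
for k in (-1,0,1): print('bay',(b2+80*k*y).round(1), 'px of bay floor pts', proj(c,b2+80*k*y-60*xr*0).round())
"
```

```text
[[508.1 423.5  78.4]
 [393.3 206.6  78.4]] [[607.9 371.   39.5]
 [492.4 152.9  39.5]] 245.4014539739271 246.69305423485955 112.72987857301389
1.0841963213288601
1.0839389908448427
xr [-0.88386771  0.46773697  0.        ] [494.3706003  291.94557911  78.4       ] [497.02450569 290.05698553  39.5       ]
bay [458.3 220.3  67. ] px of bay floor pts [[390. 136.]]
bay [495.7 291.   67. ] px of bay floor pts [[315. 136.]]
bay [533.1 361.7  67. ] px of bay floor pts [[239. 136.]]
```

```bash
cat >> h.py <<'E'
XR=np.array([-.8839,.4677,0]); YR=np.array([.4677,.8839,0]); B2=np.array([495.7,291.0,67.])
T=np.radians(35); DOWN=-np.cos(T)*XR-np.sin(T)*np.array([0,0,1]); INTO=np.sin(T)*XR-np.cos(T)*np.array([0,0,1])
def place(k,sg,ct,up=0,off=0):
    "shift and turn to put the held carrier (centre ct in the tool, heavy end sg*tool x) at bay k(-1,0,1), up the slope and off the board by mm"
    tx=sg*DOWN; Rm=np.c_[tx,np.cross(INTO,tx),INTO]
    return delta(B2+80*k*YR-up*DOWN-off*INTO-Rm@np.array(ct),Rm=Rm)
E
python3 -c "
from h import *
print(place(1,1,(2.6,0,-12.7),8,70)); print(B2+80*YR-8*DOWN-70*INTO)"
```

```text
(array([ 61.9, -85.5, 140.1]), array([ 0.001, -0.61 , -0.   ]))
[562.81250691 345.99862034 128.92925459]
```

Request:
play_rows --moves '[15,-20,10,0,-0.1,0,30,30,-45,30,0,-0.2,0,30,45,-70,55,0,-0.32,0,30,60,-85,80,0,-0.44,0,30,62,-85.5,105,0,-0.55,0,30,62,-85.5,125,0,-0.61,0,30,62,-85.5,140,0,-0.61,0,30,62,-85.5,140,0,-0.61,0,30,62,-85.5,140,0,-0.61,0,30,62,-85.5,140,0,-0.61,0,30]'

```text
clock: 6.3
position: [555.3, 352.5, 122.7]
eef_rot: [-3.138, 0.607, -0.482]
contact_force: [-0.8, 0.0, -3.3]
gripper_width: 36.8
finger_force: 82.8
```

```bash
python3 -c "
from h import *
feel(2)
print(place(1,1,(2.6,0,-12.7),8,70),place(1,1,(2.6,0,-12.7),6,1))
im=get_image('wrist');cv2.imwrite('pics/w4.png',im[:,:,::-1]);w=camera_info('wrist')
for u in (-65,-29): print(proj(w,[B2+80*YR-u*DOWN*-1*-1+19*INTO+s*YR for s in (-23,23)]).round())
im=get_image('scene');cv2.imwrite('pics/s4.png',im[:,:,::-1])
"
```

```text
clock 6.4 pos [555.3 352.5 122.6] rot [-3.138  0.607 -0.482] q [0.22 0.88 1.17 0.38 1.57 2.18] w 37.2 ff 82.8
torque tool [-0.006  0.547 -0.021] sd [0.024 0.021 0.015] F world [-0.96 -0.19 -4.21]
(array([1.7, 2.2, 1.9]), array([-0.001, -0.004,  0.004])) (array([ 3.4,  2.3, 71. ]), array([-0.001, -0.004,  0.004]))
[[358.  97.]
 [289.  97.]]
[[356. 151.]
 [290. 150.]]
```

View pics/w4.png

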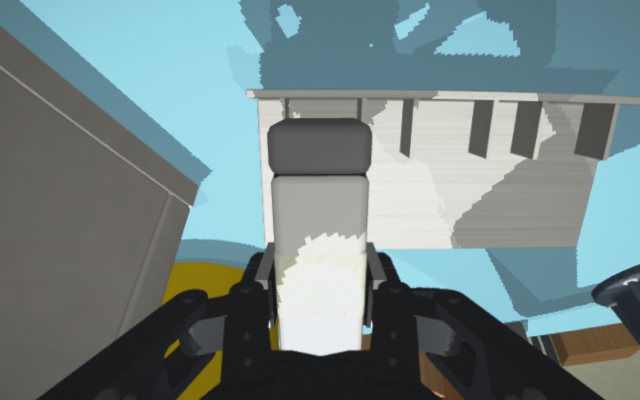

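The cheeks of the far bay appear at columns of about 287 and 360, matching the predicted 289 and 358. I'm lowering onto the board.

Request:
play_rows --moves '[3,2,15,0,0,0,30,3,2,35,0,0,0,30,3,2,50,0,0,0,30,3,2,60,0,0,0,30,3,2,66,0,0,0,30,3,2,69,0,0,0,30,3,2,69,0,0,0,30,3,2,69,0,0,0,30]'

```text
clock: 7.3
position: [521.9, 367.3, 62.5]
eef_rot: [-3.14, 0.609, -0.485]
contact_force: [1.2, 0.9, -4.6]
gripper_width: 37.2
finger_force: 82.9
```

```bash
python3 -c "
from h import *
feel(2)
print(place(1,1,(2.6,0,-12.7),0,0))
"
```

```text
clock 7.4 pos [521.9 367.2  62.6] rot [-3.14   0.609 -0.485] q [0.25 0.93 1.27 0.4  1.44 2.15] w 37.0 ff 82.8
torque tool [-0.01   0.533  0.044] sd [0.014 0.037 0.048] F world [-0.49  0.25 -4.61]
(array([ 5.1, -0.4,  1.9]), array([-0.   , -0.002,  0.001]))
```

Request:
play_rows --moves '[1,0,1.5,0,0,0,30,3,0,2,0,0,0,30,5,0,2,0,0,0,30,6,0,2,0,0,0,30,6,0,2,0,0,0,30]'

```text
clock: 7.9
position: [523.9, 366.1, 58.3]
eef_rot: [-3.141, 0.612, -0.485]
contact_force: [-2.7, 1.0, 4.9]
gripper_width: 36.7
finger_force: 83.6
```

Request:
play_rows --moves '[0,0,0,0,0,0,65,0,0,0,0,0,0,65,0,0,0,0,0,0,65,0,0,0,0,0,0,65,0,0,-20,0,0,0,65,0,0,-50,0,0,0,65,0,0,-90,0,0,0,65,0,0,-120,0,0,0,65,0,0,-120,0,0,0,65]'

```text
clock: 8.8
position: [589.9, 332.6, 159.1]
eef_rot: [-3.134, 0.602, -0.483]
contact_force: [-0.1, -0.5, 0.4]
gripper_width: 55.5
finger_force: 0.0
```

```bash
python3 -c "
from h import *
feel(1)
im=get_image('wrist');cv2.imwrite('pics/w5.png',im[:,:,::-1]);w=camera_info('wrist')
print(proj(w,[B2+80*YR-19*INTO+s*YR+u*DOWN for s in (-19,19) for u in(-65,65)]).round())
for p in ([624.7,-134.8,150],[606,-302,150]):
  for yaw in (-.879,2.262,.192): print(p,yaw,delta(p,yaw))
"
```

```text
clock 8.85 pos [587.4 332.9 156.9] rot [-3.138  0.606 -0.484] q [0.19 0.87 1.08 0.37 1.68 2.19] w 55.9 ff 0.0
torque tool [-0.003  0.263  0.03 ] sd [0. 0. 0.] F world [-0.16  0.62 -0.14]
[[342. 274.]
 [346. 112.]
 [296. 274.]
 [292. 112.]]
[624.7, -134.8, 150] -0.879 (array([ 210.7,  395.4, -140.7]), array([0.12 , 0.602, 0.381]))
[624.7, -134.8, 150] 2.262 (array([ 210.7,  395.4, -140.7]), array([-0.828,  0.165, -2.634]))
[624.7, -134.8, 150] 0.192 (array([ 210.7,  395.4, -140.7]), array([-0.207,  0.586, -0.656]))
[606, -302, 150] -0.879 (array([ 261.1,  552. , -176. ]), array([0.12 , 0.602, 0.381]))
[606, -302, 150] 2.262 (array([ 261.1,  552. , -176. ]), array([-0.828,  0.165, -2.634]))
[606, -302, 150] 0.192 (array([ 261.1,  552. , -176. ]), array([-0.207,  0.586, -0.656]))
```

View pics/w5.png

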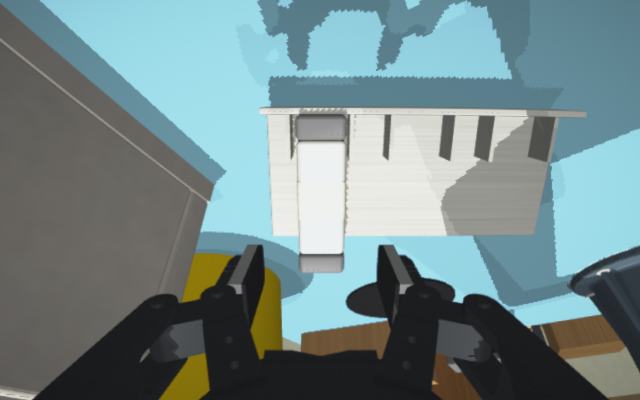

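Carrier C is seated: it spans px (297–345, 114–272), as predicted. Now to carrier A.

Request:
play_rows --moves '[20,38,-14,0.024,0.12,0.076,65,42,80,-28,0.048,0.24,0.152,65,64,121,-43,0.072,0.36,0.228,65,86,162,-58,0.096,0.48,0.304,65,108,203,-73,0.12,0.602,0.381,65,131,245,-88,0.12,0.602,0.381,65,153,287,-103,0.12,0.602,0.381,65,175,328,-117,0.12,0.602,0.381,65,197,369,-131,0.12,0.602,0.381,65,211,395,-141,0.12,0.602,0.381,65,211,395,-141,0.12,0.602,0.381,65,211,395,-141,0.12,0.602,0.381,65]'

```text
clock: 10.1
position: [623.6, -133.6, 148.0]
eef_rot: [3.14, 0.004, -0.88]
contact_force: [0.2, -0.1, -1.0]
gripper_width: 55.3
finger_force: 0.0
```

```bash
cat >> h.py <<'E'
def rested():
    get_image('top'); get_image('top'); s=observe(); print(s['clock'],s['position'].round(1),s['eef_rot'].round(3),s['qpos'].round(2))
E
python3 -c "
from h import *
rested(); bars()
for p in ([624.7,-134.8,5],): print(delta(p,-.879))
"
```

```text
10.2 [ 624.  -132.2  148.7] [ 3.14   0.004 -0.877] [-0.38  0.64  1.47  0.    1.03  2.06]
px [276. 332.] ctr [566.7   4.4] size [49. 45.] yaw mod pi 0.702
px [ 33. 240.] ctr [799.1  72.4] size [45. 45.] yaw mod pi -0.258
px [101. 204.] ctr [762.7  -3.3] size [69. 68.] yaw mod pi 1.144
px [525. 236.] ctr [ 463.5 -219.1] size [ 75. 113.] yaw mod pi -1.011
px [321. 185.] ctr [ 625.6 -136.1] size [36. 91.] yaw mod pi -0.895
px [481.  38.] ctr [ 607.4 -303.2] size [92. 37.] yaw mod pi 0.223
px [229.  33.] ctr [ 756.2 -181.3] size [54. 26.] yaw mod pi 1.254
px [189.  13.] ctr [ 782.3 -173.4] size [59. 25.] yaw mod pi 0.665
(array([  2.6,   1.4, 144.1]), array([0.001, 0.003, 0.003]))
```

Request:
play_rows --moves '[4,1.3,50,0,0,0.018,65,4,1.3,100,0,0,0.018,65,4,1.3,130,0,0,0.018,65,4,1.3,143,0,0,0.018,65,4,1.3,143,0,0,0.018,65,4,1.3,143,0,0,0.018,30,4,1.3,143,0,0,0.018,30,4,1.3,143,0,0,0.018,30,4,1.3,143,0,0,0.018,30]' --grip_force 80

```text
clock: 11.15
position: [628.3, -138.4, 9.0]
eef_rot: [-3.14, -0.003, -0.896]
contact_force: [0.1, 2.0, 4.5]
gripper_width: 37.1
finger_force: 81.2
```

Request:
play_rows --moves '[0,0,-15,0,0,0,30,0,0,-40,0,0,0,30,0,0,-70,0,0,0,30,0,0,-95,0,0,0,30,0,0,-110,0,0,0,30,0,0,-110,0,0,0,30,0,0,-110,0,0,0,30,0,0,-110,0,0,0,30]'

```text
clock: 11.95
position: [625.6, -137.8, 115.3]
eef_rot: [3.14, 0.003, -0.897]
contact_force: [-0.1, 0.2, -3.6]
gripper_width: 36.8
finger_force: 80.7
```

```bash
python3 -c "
from h import *
feel(10)
for sg in (1,-1): print(place(0,sg,(0,0,-13),8,70))
print(delta(B2+40*XR+[0,0,150],-.487),delta(B2+40*XR+[0,0,150],2.655))
"
```

```text
clock 12.45 pos [ 627.  -138.2  116.9] rot [ 3.142  0.    -0.897] q [-0.39  0.69  1.48  0.    0.97  2.08] w 36.6 ff 80.6
torque tool [-0.003 -0.046 -0.001] sd [0.022 0.025 0.027] F world [ 0.05  0.34 -3.63]
(array([-393.3, -175.8,   -1.3]), array([-0.125, -0.602, -0.397]))
(array([-393.3, -175.8,   -1.3]), array([-0.825,  0.172,  2.619]))
(array([-453.9, -149.5, -100. ]), array([ 0.  ,  0.  , -0.41])) (array([-453.9, -149.5, -100. ]), array([ 0.   , -0.   ,  2.732]))
```

```bash
python3 -c "
from h import *
feel(16)
print(observe()['joint_efforts'].round(3))
"
```

```text
clock 13.25 pos [ 627.  -138.2  117. ] rot [-3.142  0.    -0.897] q [-0.39  0.69  1.48  0.    0.97  2.08] w 36.8 ff 80.7
torque tool [ 0.003 -0.063  0.002] sd [0.024 0.028 0.024] F world [ 0.05 -0.08 -3.46]
[ 1.0000e-03 -5.0004e+01 -1.5451e+01 -2.6000e-02 -5.9000e-02  0.0000e+00]
```

Carrier A's heavy end is also on tool +x (about 19 mm after correcting for the grip offset; the opposite would read +0.1 N·m). I'll take it to the middle bay.

```bash
python3 -c "
from h import *
print(place(0,1,(-3.5,0,-10),8,70))"
```

```text
(array([-389.1, -177.6,   -1.7]), array([-0.125, -0.602, -0.397]))
```

Request:
play_rows --moves '[-15,-7,-20,0,0,-0.04,30,-45,-20,-45,0,0,-0.1,30,-80,-36,-65,0,0,-0.18,30,-115,-52,-70,-0.02,-0.1,-0.25,30,-150,-67,-70,-0.05,-0.2,-0.33,30,-185,-83,-70,-0.08,-0.3,-0.397,30,-220,-99,-70,-0.1,-0.42,-0.397,30,-255,-114,-70,-0.12,-0.53,-0.397,30,-290,-130,-70,-0.125,-0.602,-0.397,30,-325,-146,-60,-0.125,-0.602,-0.397,30,-360,-161,-45,-0.125,-0.602,-0.397,30,-380,-171,-30,-0.125,-0.602,-0.397,30]'

```text
clock: 14.45
position: [522.9, 267.9, 146.5]
eef_rot: [-3.14, 0.609, -0.484]
contact_force: [-0.4, -0.0, -3.4]
gripper_width: 36.8
finger_force: 80.9
```

```bash
python3 -c "
from h import *
rested();print(place(0,1,(-3.5,0,-10),8,70))"
```

```text
14.55 [521.  268.2 145. ] [ 3.14   0.613 -0.483] [0.11 0.79 1.34 0.33 1.55 2.07]
(array([13.2, -8.4, 22.8]), array([0.004, 0.002, 0.003]))
```

Request:
play_rows --moves '[13,-8.4,12,0,0,0,30,13,-8.4,23,0,0,0,30,13,-8.4,23,0,0,0,30,13,-8.4,23,0,0,0,30]'

```text
clock: 14.95
position: [524.8, 273.4, 121.0]
eef_rot: [3.141, 0.611, -0.487]
contact_force: [0.6, 0.1, -4.0]
gripper_width: 36.9
finger_force: 81.2
```

```bash
python3 -c "
from h import *
rested();print(place(0,1,(-3.5,0,-10),6,2))
w=camera_info('wrist');im=get_image('wrist');cv2.imwrite('pics/w6.png',im[:,:,::-1])
print(proj(w,[B2+65*DOWN+19*INTO+s*YR for s in (-23,23)]).round())"
```

```text
15.05 [525.5 273.5 121.5] [-3.141  0.61  -0.487] [0.12 0.82 1.33 0.33 1.51 2.07]
(array([ 0.3, -1.5, 72.4]), array([-0.001, -0.001, -0.   ]))
[[351. 111.]
 [284. 111.]]
```

View pics/w6.png

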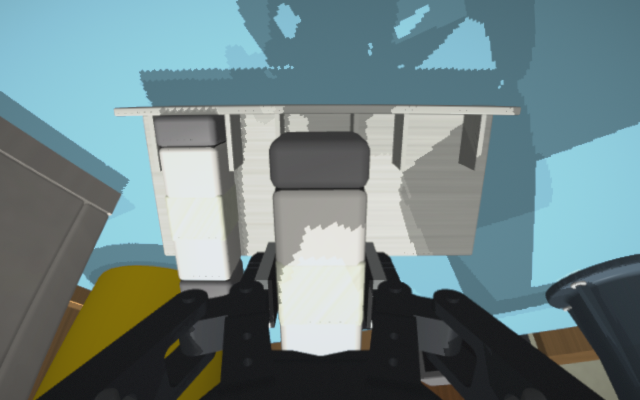

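The middle bay's cheeks are at columns of about 282 and 353, centred as predicted, so I'm lowering.

Request:
play_rows --moves '[0,-1.5,20,0,0,0,30,0,-1.5,40,0,0,0,30,0,-1.5,55,0,0,0,30,0,-1.5,65,0,0,0,30,0,-1.5,70,0,0,0,30,0,-1.5,72,0,0,0,30,0,-1.5,72,0,0,0,30,1,-1.5,73,0,0,0,30,3,-1.5,73.5,0,0,0,30,4,-1.5,73.5,0,0,0,30]'

```text
clock: 16.1
position: [491.9, 293.3, 58.3]
eef_rot: [-3.141, 0.61, -0.487]
contact_force: [-0.1, 0.4, -2.7]
gripper_width: 36.6
finger_force: 81.1
```

```bash
python3 -c "
from h import *
feel(2);print(place(0,1,(-3.5,0,-10),0,0), -R.from_euler('xyz',observe()['eef_rot']).inv().apply(observe()['contact_force']))"
```

```text
clock 16.2 pos [491.7 293.3  58.2] rot [-3.141  0.61  -0.487] q [0.16 0.88 1.43 0.36 1.36 2.04] w 36.7 ff 81.2
torque tool [ 0.048  0.589 -0.   ] sd [0.001 0.036 0.019] F world [-0.36 -0.19 -3.63]
(array([2.2, 0.2, 0.2]), array([-0.001, -0.001, -0.   ])) [-1.42879    -0.08150333 -3.67039421]
```

Request:
play_rows --moves '[1.5,0,1,0,0,0,30,3,0,2,0,0,0,30,4,0,2.5,0,0,0,30,4,0,2.5,0,0,0,30]'

```text
clock: 16.6
position: [493.0, 293.2, 56.9]
eef_rot: [-3.14, 0.613, -0.486]
contact_force: [-0.1, -0.6, 11.0]
gripper_width: 36.4
finger_force: 82.7
```

Request:
play_rows --moves '[0,0,0,0,0,0,65,0,0,0,0,0,0,65,0,0,0,0,0,0,65,0,0,0,0,0,0,65,0,0,-20,0,0,0,65,0,0,-50,0,0,0,65,0,0,-90,0,0,0,65,0,0,-120,0,0,0,65,0,0,-120,0,0,0,65,0,0,-120,0,0,0,65]'

```text
clock: 17.6
position: [553.7, 260.3, 152.0]
eef_rot: [-3.141, 0.611, -0.487]
contact_force: [-0.6, -0.0, -0.9]
gripper_width: 55.7
finger_force: 0.0
```

```bash
python3 -c "
from h import *
rested()
im=get_image('wrist');cv2.imwrite('pics/w7.png',im[:,:,::-1]);w=camera_info('wrist')
hsv=cv2.cvtColor(im,cv2.COLOR_RGB2HSV)
print(proj(w,[B2-19*INTO+s*YR+u*DOWN for s in (-19,19) for u in(-65,65)]).round())
print(delta([607.4,-303.2,150],.223))
"
```

```text
17.7 [552.  260.7 150.8] [ 3.139  0.614 -0.488] [0.1  0.81 1.25 0.32 1.61 2.08]
[[342. 281.]
 [346. 120.]
 [296. 281.]
 [292. 120.]]
(array([ 256.4,  472.7, -178.7]), array([-0.216,  0.589, -0.687]))
```

View pics/w7.png

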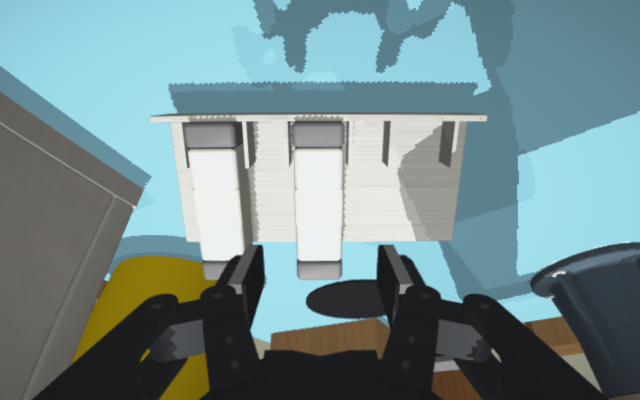

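Carrier A is seated in the middle bay (px 295–344, 120–280). Now carrier B.

Request:
play_rows --moves '[20,37,-14,-0.02,0.05,-0.06,65,41,76,-29,-0.05,0.14,-0.16,65,62,115,-43,-0.08,0.22,-0.26,65,84,155,-59,-0.11,0.31,-0.36,65,105,194,-73,-0.14,0.4,-0.46,65,126,233,-88,-0.17,0.49,-0.56,65,148,273,-103,-0.216,0.589,-0.687,65,169,312,-118,-0.216,0.589,-0.687,65,190,351,-133,-0.216,0.589,-0.687,65,211,390,-148,-0.216,0.589,-0.687,65,233,430,-163,-0.216,0.589,-0.687,65,250,462,-175,-0.216,0.589,-0.687,65]'

```text
clock: 18.95
position: [606.6, -292.2, 150.5]
eef_rot: [-3.141, -0.003, 0.222]
contact_force: [0.8, -0.3, 0.9]
gripper_width: 55.2
finger_force: 0.0
```

```bash
python3 -c "
from h import *
for _ in range(4): get_image('top')
rested(); bars()
print(delta([607.4,-303.2,6],.223))
"
```

```text
19.25 [ 606.5 -288.5  150.9] [-3.139e+00 -2.000e-03  2.240e-01] [-0.61  0.68  1.38  0.    1.08  0.73]
px [339. 192.] ctr [ 607.8 -304.4] size [91. 36.] yaw mod pi 0.222
px [559.   8.] ctr [ 782.4 -429.1] size [20. 77.] yaw mod pi -1.29
(array([ -3.1,  14.9, 145.2]), array([-0.002, -0.003,  0.001]))
```

Request:
play_rows --moves '[-3,16,30,0,0,0,65,-3,16,70,0,0,0,65,-3,16,110,0,0,0,65,-3,16,135,0,0,0,65,-3,16,146,0,0,0,65,-3,16,146,0,0,0,65,-3,16,146,0,0,0,30,-3,16,146,0,0,0,30,-3,16,146,0,0,0,30,-3,16,146,0,0,0,30]' --grip_force 80

```text
clock: 20.3
position: [609.8, -307.2, 8.1]
eef_rot: [3.139, -0.007, 0.223]
contact_force: [0.7, 2.8, 5.2]
gripper_width: 36.8
finger_force: 81.2
```

Request:
play_rows --moves '[0,0,-15,0,0,0,30,0,0,-40,0,0,0,30,0,0,-70,0,0,0,30,0,0,-95,0,0,0,30,0,0,-110,0,0,0,30,0,0,-110,0,0,0,30,0,0,-110,0,0,0,30,0,0,-110,0,0,0,30]'

```text
clock: 21.1
position: [607.0, -306.1, 114.3]
eef_rot: [-3.14, -0.002, 0.222]
contact_force: [-0.7, -0.0, -4.4]
gripper_width: 37.0
finger_force: 80.7
```

```bash
python3 -c "
from h import *
feel(16)
for sg in (1,-1): print(place(-1,sg,(0,0,-13),8,70))
for y in (-.487,2.655): print(delta(B2-80*YR-40*DOWN*0+[0,0,160],y))
"
```

```text
clock 21.9 pos [ 608.2 -306.9  116.2] rot [ 3.141 -0.004  0.223] q [-0.63  0.73  1.38  0.    1.03  0.71] w 36.6 ff 80.8
torque tool [ 0.005 -0.089  0.007] sd [0.028 0.022 0.037] F world [ 0.08 -0.18 -3.7 ]
(array([ -10. , -530.3,   -2.6]), array([ 0.216, -0.589,  0.687]))
(array([ -10. , -530.3,   -2.6]), array([ 0.743,  0.272, -2.336]))
(array([ -29.4, -547.2, -111.5]), array([-0.001, -0.005,  0.71 ]))
(array([ -29.4, -547.2, -111.5]), array([ 6.000e-03, -1.000e-03, -2.432e+00]))
```

Carrier B weighs 3.7 N and reads −0.089 N·m, so its heavy end is on tool +x again. It goes to the near bay.

Request:
play_rows --moves '[0,-15,-20,0,0,0.06,30,-1,-45,-45,0,0,0.14,30,-2,-82,-65,0,0,0.23,30,-3,-120,-75,0.02,-0.06,0.32,30,-4,-158,-75,0.05,-0.14,0.41,30,-5,-196,-75,0.08,-0.23,0.5,30,-6,-234,-75,0.12,-0.33,0.59,30,-7,-272,-75,0.16,-0.43,0.65,30,-8,-310,-75,0.19,-0.52,0.687,30,-9,-348,-75,0.216,-0.589,0.687,30,-10,-386,-75,0.216,-0.589,0.687,30,-10,-410,-75,0.216,-0.589,0.687,30]'

```text
clock: 23.1
position: [507.5, 93.0, 190.2]
eef_rot: [-3.14, 0.61, -0.485]
contact_force: [0.6, 0.0, -3.9]
gripper_width: 36.6
finger_force: 81.2
```

```bash
python3 -c "
from h import *
for _ in range(4): get_image('top')
rested();print(place(-1,1,(-1.3,0,-10.9),8,70))"
```

```text
23.4 [508.6  89.9 190.8] [-3.141  0.608 -0.487] [-0.15  0.68  1.42  0.19  1.62  1.86]
(array([-22.4, -91.6, 102.7]), array([-0.001, -0.003, -0.   ]))
```

Request:
play_rows --moves '[-5,-20,5,0,0,0,30,-12,-50,25,0,0,0,30,-18,-75,50,0,0,0,30,-22.4,-91.6,75,0,0,0,30,-22.4,-91.6,95,0,0,0,30,-22.4,-91.6,103,0,0,0,30,-22.4,-91.6,103,0,0,0,30,-22.4,-91.6,103,0,0,0,30]'

```text
clock: 24.2
position: [483.6, 207.0, 119.6]
eef_rot: [-3.14, 0.609, -0.488]
contact_force: [2.3, -0.1, -2.9]
gripper_width: 36.9
finger_force: 81.3
```

```bash
python3 -c "
from h import *
for _ in range(2): get_image('top')
rested();print(place(-1,1,(-1.3,0,-10.9),6,2))"
```

```text
24.4 [483.3 207.3 119.9] [-3.14   0.609 -0.487] [0.03 0.76 1.5  0.29 1.43 1.96]
(array([ 2.4,  0.4, 68.4]), array([-0.002, -0.002, -0.   ]))
```

Request:
play_rows --moves '[2,0.4,20,0,0,0,30,2,0.4,40,0,0,0,30,2,0.4,53,0,0,0,30,2,0.4,62,0,0,0,30,2,0.4,67,0,0,0,30,2,0.4,69,0,0,0,30,3,0.4,70,0,0,0,30,5,0.4,70.5,0,0,0,30,7,0.4,71,0,0,0,30,8,0.4,71.5,0,0,0,30,8,0.4,71.5,0,0,0,30]'

```text
clock: 25.5
position: [452.9, 224.0, 58.2]
eef_rot: [-3.139, 0.61, -0.486]
contact_force: [1.0, -1.0, 9.9]
gripper_width: 36.7
finger_force: 83.0
```

```bash
python3 -c "
from h import *
feel(2);print(place(-1,1,(-1.3,0,-10.9),0,0))"
```

```text
clock 25.6 pos [452.8 224.   58.2] rot [-3.139  0.61  -0.486] q [0.05 0.83 1.58 0.32 1.28 1.93] w 36.9 ff 83.0
torque tool [-0.141 -0.187  0.063] sd [0.006 0.025 0.004] F world [ 1.12 -0.72 10.03]
(array([ 1.6,  0.7, -0. ]), array([-0.003, -0.001,  0.001]))
```

Contact on the board and ledge. I'm releasing, backing off, and turning upright to check the torque zero.

Request:
play_rows --moves '[0,0,0,0,0,0,65,0,0,0,0,0,0,65,0,0,0,0,0,0,65,0,0,0,0,0,0,65,0,0,-20,0,0,0,65,0,0,-50,0,0,0,65,0,0,-90,0,0,0,65,0,0,-120,0,0,0,65,0,0,-140,0,0,0,65,0,0,-140,0,0,0,65]'

```text
clock: 26.6
position: [525.2, 185.5, 172.5]
eef_rot: [-3.138, 0.605, -0.486]
contact_force: [1.1, -0.3, -0.9]
gripper_width: 55.7
finger_force: 0.0
```

Request:
play_rows --moves '[0,0,-15,0,0.12,0,65,0,0,-30,0,0.24,0,65,0,0,-45,0,0.36,0,65,0,0,-60,0,0.48,0,65,0,0,-70,0,0.61,0,65,0,0,-70,0,0.61,0,65,0,0,-70,0,0.61,0,65]'

```text
clock: 27.3
position: [556.4, 168.0, 227.1]
eef_rot: [3.141, 0.005, -0.485]
contact_force: [0.5, 0.1, -0.3]
gripper_width: 55.7
finger_force: 0.0
```

```bash
python3 -c "
from h import *
get_image('top');get_image('top');feel(12)
w=camera_info('wrist');a=get_image('wrist')[:,:,::-1];t=get_image('top')[:,:,::-1]
t=cv2.resize(t[120:290,140:440],None,fx=1.25,fy=1.25)
cv2.imwrite('pics/fin.png',np.vstack([cv2.copyMakeBorder(t[:200],0,0,0,640-t.shape[1],cv2.BORDER_CONSTANT),a]))
for k in (-1,0,1): print(proj(w,[B2+80*k*YR-19*INTO+s*YR+u*DOWN for s in (-19,19) for u in(-65,65)]).round().tolist())
"
```

```text
clock 28.0 pos [557.9 167.4 228.1] rot [-3.141e+00  1.000e-03 -4.870e-01] q [0.1  0.47 1.55 0.   1.12 2.16] w 55.1 ff 0.0
torque tool [0.012 0.004 0.002] sd [0.022 0.029 0.024] F world [-0.04 -0.02 -0.  ]
[[339.0, 344.0], [337.0, 217.0], [300.0, 344.0], [302.0, 217.0]]
[[258.0, 344.0], [264.0, 217.0], [220.0, 343.0], [230.0, 216.0]]
[[179.0, 342.0], [193.0, 216.0], [142.0, 341.0], [159.0, 216.0]]
```

View pics/fin.png

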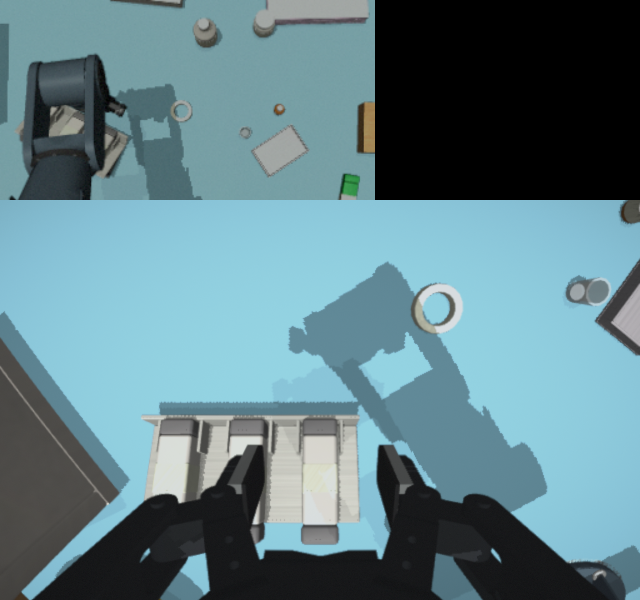

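The unloaded torque is zero, so the heavy-end readings hold. All three carriers match their predicted bay outlines (near bay px 302–338, rows 218–343), and the bystanders are where they started.

```bash
python3 -c "
from station import *
print(hand_in())"
```

```text
the job is handed in; nothing more can be done
None
```

I stored all three carriers in the rack, one to a bay with the heavy end down, and handed the job in at about 28 s of the 72 s allowed; `hand_in()` returned no verdict.

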